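# Dispense one stand-off cap and nudge it onto the blue spot

### The arm

A 6-joint arm with a two-finger parallel gripper is mounted at the origin on the work surface. World frame = base frame: x ahead of the robot, y to its left, z up, the work surface at z = 0. Lengths are in m, angles in rad, forces in N, time in s.
With the tool pointing down it reaches from about 0.375 to 0.975 m from the base axis. Payload 3.8 kg.
Tool frame: the origin (TCP) lies between the finger pads; the fingertips stand 22 mm ahead of it and the grasp point (between the pads) lies 3 mm ahead of it; z points along the fingers, y is the direction in which the jaws open and shut (so a half turn about z gives the same grasp; the last joint's range is limited). The gripper opens to 85 mm and grips with 20 to 120 N. Pads are 22 mm wide; open, the fingers measure 114 mm over their backs; the gripper's body (76 mm by 85 mm) begins 54 mm behind the grasp point. The pads swing forward as they close: fully open they stand 13 mm farther back than shut.
Start: joints at [1.167, 0.264, 1.604, -0, 1.274, -0.037], TCP at [0.242, 0.63, 0.253] pointing down, gripper open.
Joint ranges: [-2.63, 2.63], [-0.94, 2.18], [0.31, 2.57], [-1.31, 4.45], [0, 2.66], [-2.55, 2.55]. Speed limits (rad/s): [2.57, 2.57, 3.14, 3.14, 3.14, 3.14].

### API

Orientations are given as a rotation vector (axis times angle).
In Python, from workcell import * gives the robot as it stands.
- The arm moves only by the tool step_arm, never from a script. Its argument "motion" is a list that holds one entry, the list of rows, each a list of 7 numbers: the finger opening in m, from 0 to 0.0854, then the shift along the world's x, y, z in m, then the turn, a rotation vector about the world's x, y, z in degrees. A call has exactly 8 rows; each row is the pose to reach, as a shift and turn from the pose measured when the call began; what a row does not reach only later rows make up. A row lasts 1/8 s, in which the tool goes at most 62.5 mm and 10.7 degrees, less where a joint would pass 70% of its speed; a pose out of reach is approached as far as the arm can. A call with a gripper value outside its range is refused whole. The fingers move at their own pace and stop on an object; "newtons" is the grip in N (left out, the last holds). Time passes only in rows, so rows that repeat a pose let the fingers close, or fill a call up. It gives the time, the measured TCP pose, the force and the opening at its end, in the units of the state.
- read_state(): the state, without advancing time (a new reading comes with each control period).
- read_camera(name): name is "side" or "top" or "wrist"; returns (picture, depth): 400x640x3 uint8, blue, green, red; 400x640 float32, m along the optical axis (not along the pixel's ray), 0 where there is no reading.
- get_calibration(name): a dict with "K" (3x3 intrinsics, pixels), "world_from_camera" (4x4, takes a point from camera to world coordinates). Camera axes: x right, y down, z forward; pixel columns grow to the right and rows downward; lengths in m; the calibration is good to about 2 mm. A picture is of the moment at which its call begins: read the wrist's pose just before it. get_calibration takes no time and is no camera call; for the wrist camera it gives the pose at the moment of the call.
- finish_job(): hands the job in, once; it reports no verdict.
Trained networks look in the newest picture that a camera, given by its name, has taken for a name from the list of things; names that differ only in an ending like _2 or _b are one class to them, and where a whole thing is asked for, a point or a joint stands for the part that bears it (a point fixed in the world has none). Each returns a list of dicts, best first, with "score" (0 to 1); they miss things now and then, are a little off and sometimes report something else, mostly with a low value. They report only what shows in the picture. A call takes as long as a camera call.
- spot_in(camera, thing): "xyz" ([x, y, z] in m, in the coordinates of the camera as it stood for that picture, good to about 4 mm: the middle of the surface that is visible of it).
- regions_of(camera, thing): "region" (400x640 bool, what is visible of it).
The state is a dict: "time": time; "q": joint angles; "joint_vel": joint speeds; "joint_torque": joint torques, N m; "tool_pos": TCP position; "tcp_rot": TCP orientation; "wrist_force": force on the tool from outside, world axes, zero at the start; "torque": the same for the moment, N m; "width": opening from 0.0 (shut) to 1.0 (fully open).
Only numpy, scipy, OpenCV 4.12 (cv2) and the standard library are available. Lean on these libraries where they do the work, as an engineer would, in place of code of your own. Each camera call takes 0.05 s, during which the arm holds its last target. There are 200 camera calls.

### The job

Press the red plunger of the cap dispenser all the way down once and let it come back up, so that a single brass stand-off cap is ejected onto the bench. Then nudge that cap along the bench with the fingertips until it lies flat, wholly on the blue spot; do not pick it up. Eject no second cap and leave the other things on the bench where they are.

Things in the scene. Friction and masses are not known exactly. Their poses are not given: they have to be found in the camera images.
- dispenser: Blue fixed dispenser: clear tower 47 x 47 mm, 60 mm high; behind it a blue housing (x = -90 to -23.5 mm, 50 mm wide, 60 mm high). Origin: on the bench, on the tower's axis; z up, x out of the mouth, a 16 mm high slot in the tower's face. A full press slides the bottom cap along the bench to about x = 59 mm. Foot strips 3 mm high beside it: x -90 to 10 mm, out to y = 40 mm.
- plunger (a joint): Travel of the red plunger in m: 0 up (rest), 0.030 fully pressed down. A spring pushes it back up; it takes about 2 N to start and 6 to 9 N at the bottom, where it meets a stop. The ejector moves 2 mm for each 1 mm of travel.
- plunger_top (a point): Centre of the flat top of the red round plunger knob (34 mm across, 12 mm thick), 105 mm above the bench when up, 55 mm behind the dispenser's origin (at x = -55 mm in its frame). Moves with the knob; press straight down.
- cap0: The cap at the bottom of the magazine, the one that is ejected first: a brass disc 36 mm across and 12 mm thick, 30 to 65 g. Origin: centre of its underside; z up when flat.
- blue_spot: Blue round spot painted on the bench, 100 mm across, flush (no edge to climb). Origin: its centre, on the bench. It lies to the left or the right of the mouth.
- yellow_spot: Yellow round spot painted on the bench, 100 mm across, flush; on the other side of the mouth. Not the target.
- cap1: Second cap in the magazine, like cap0; starts with its underside 12 mm above the bench. Stays in the magazine.
- cap2: Third cap in the magazine, like cap0; starts with its underside 24 mm above the bench. Stays in the magazine.
- cap3: Top cap in the magazine, like cap0; starts with its underside 36 mm above the bench. Stays in the magazine.
- frame_corner: Loose bystander: black resin L-shaped frame corner, 90 x 90 mm, 26 mm high, lying beyond the dispenser. Origin: centre of its square outline, underside.
- pliers: Loose bystander: chrome pliers with red handles, lying flat, 165 mm long, 65 mm wide, 14 mm high, left of the work. Origin: under the pivot; x towards the jaws.
- t_square: Loose bystander: aluminium T-square lying flat, 380 mm long, head 180 mm wide, 12 mm high, right of the work. Origin: near its middle, underside; x along the blade.
- glue: Loose bystander: white glue bottle, 48 mm across, 120 mm high, far left. Origin: centre of its underside.
- tape_roll: Loose bystander: roll of tape lying flat, 72 mm across, 24 mm high, far right. Origin: centre of its underside.
- pane_rack: Fixed bystander: glass pane 240 mm wide, 5 mm thick, standing upright to 136 mm above the bench in a steel edge-guard rack, well to the left of the work. Origin: centre of its underside; x along the pane.

How it is judged:
By the outcome, as a careful person would: the job done as asked, in the order asked, and still so for the second after the job is handed in, with the robot touching nothing.
It also fails if it takes over 40 s, if anything falls off the work surface, if the arm or the gripper's body presses on something with over 40 N, if the wrist force passes 120 N, or if a joint passes its speed limit or range.

## Working session

There is one attempt and no reset: what is moved stays moved. The work goes in short steps, Python scripts to look and compute and a tool call to move; the robot and the scene stay as the last step left them, time stands still between calls to the robot, and variables do not carry over. Pictures are saved under pics/ and viewed, on a budget of 10 in all, crops included, one or two more only if the job needs it, and the job is handed in when it is done.

Besides the shell and the picture viewer there is one more tool, called after ">>>" by a JSON object that holds its "fn" and its "kwargs". step_arm: Moves the arm, as the interface text tells. Its arguments: {"type":"object","properties":{"motion":{"type":"array"},"newtons":{"type":"number"}},"required":["motion"]}

```bash
mkdir -p pics; cat > h.py <<'E'
from workcell import *
import numpy as np, cv2
def world(cam,p):
    T=get_calibration(cam)["world_from_camera"]; return (np.array(T)@np.r_[p,1])[:3]
def spots(cam,things):
    for t in things:
        for d in spot_in(cam,t)[:2]: print(cam,t,round(d["score"],2),world(cam,d["xyz"]).round(4))
def cloud(cam,depth,mask):
    C=get_calibration(cam);K=np.array(C["K"]);T=np.array(C["world_from_camera"])
    v,u=np.nonzero(mask&(depth>0));z=depth[v,u]
    P=np.c_[(u-K[0,2])/K[0,0]*z,(v-K[1,2])/K[1,1]*z,z]
    return P@T[:3,:3].T+T[:3,3]
E
python3 - <<'E'
from h import *
s=read_state();print(s)
a,d=read_camera("top");spots("top",["plunger_top","dispenser","blue_spot","yellow_spot"])
for t in ["plunger_top","blue_spot","dispenser"]:
    r=regions_of("top",t)
    if r:
        c=cloud("top",d,r[0]["region"]);print(t,len(c),np.median(c,0).round(4),c.min(0).round(3),c.max(0).round(3))
b,_=read_camera("side");spots("side",["plunger_top","blue_spot"])
cv2.imwrite("pics/a.png",a);cv2.imwrite("pics/b.png",b)
E
```

```text
{'time': 0.0, 'q': array([ 1.16709558e+00,  2.64755119e-01,  1.60539842e+00, -1.36017362e-05,
        1.27366974e+00, -3.68881228e-02]), 'joint_vel': array([ 0.00248958,  0.00038593, -0.00142452, -0.0011733 ,  0.00069065,
        0.00062721]), 'joint_torque': array([ 1.78587994e-03, -5.15088201e+01, -3.67326558e+01,  2.41938096e-04,
        1.23434613e-02, -1.60879199e-05]), 'tool_pos': array([0.24181257, 0.62946688, 0.25194744]), 'tcp_rot': array([-0.57286997, -3.08843488,  0.00342311]), 'wrist_force': array([-0.76520975,  0.34462944,  0.31848935]), 'torque': array([ 0.02938736,  0.01671775, -0.04556231]), 'width': 0.9999232938174607}
top blue_spot 0.89 [5.545e-01 7.580e-02 3.000e-04]
top yellow_spot 0.69 [ 0.6105 -0.1752  0.0026]
plunger_top 113 [ 0.4655 -0.055   0.1039] [ 0.451 -0.072  0.056] [ 0.48  -0.039  0.109]
blue_spot 813 [5.516e-01 7.480e-02 2.000e-04] [ 0.504  0.027 -0.007] [0.6   0.125 0.009]
dispenser 679 [ 0.4721 -0.0513  0.058 ] [ 0.43  -0.095 -0.004] [ 0.535 -0.013  0.109]
side plunger_top 0.62 [ 0.4566 -0.063   0.1058]
side blue_spot 0.46 [ 0.56    0.0865 -0.0025]
side blue_spot 0.32 [0.5612 0.4798 0.0723]
```

View pics/a.png

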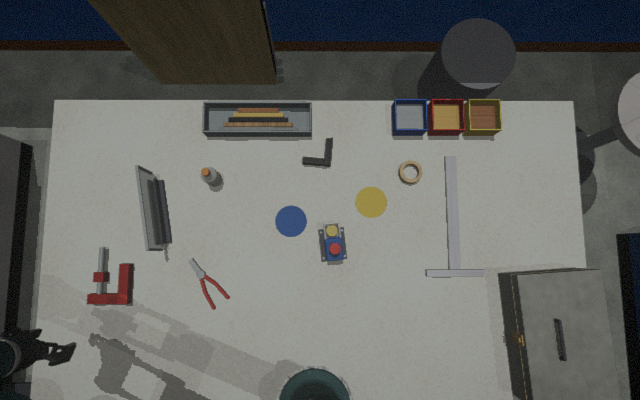

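View pics/b.png

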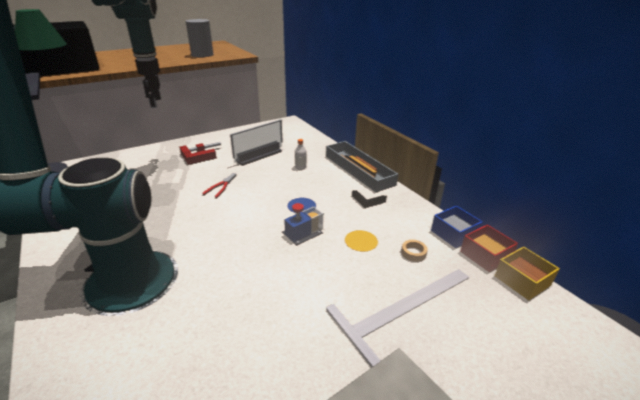

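>>> {"fn": "step_arm", "kwargs": {"motion": [[[0, 0.015, -0.055, 0.03, 0, 0, -5], [0, 0.03, -0.11, 0.04, 0, 0, -10], [0, 0.05, -0.165, 0.04, 0, 0, -15], [0, 0.07, -0.22, 0.04, 0, 0, -20], [0, 0.09, -0.275, 0.04, 0, 0, -25], [0, 0.11, -0.33, 0.04, 0, 0, -30], [0, 0.13, -0.385, 0.04, 0, 0, -35], [0, 0.15, -0.44, 0.04, 0, 0, -40]]]}}

```text
time: 1.55
tool_pos: [0.3924, 0.1884, 0.2938]
tcp_rot: [1.598, 2.704, 0.002]
wrist_force: [1.7, 0.9, -0.4]
width: 0.003
```

>>> {"fn": "step_arm", "kwargs": {"motion": [[[0, 0.02, -0.055, 0, 0, 0, -5], [0, 0.04, -0.11, 0, 0, 0, -10], [0, 0.055, -0.16, 0, 0, 0, -14], [0, 0.065, -0.21, 0, 0, 0, -14], [0, 0.07, -0.24, 0, 0, 0, -14], [0, 0.07, -0.245, 0, 0, 0, -14], [0, 0.07, -0.245, 0, 0, 0, -14], [0, 0.07, -0.245, 0, 0, 0, -14]]]}}

```text
time: 2.55
tool_pos: [0.4623, -0.0556, 0.2938]
tcp_rot: [1.914, 2.49, 0.002]
wrist_force: [-0.1, -0.2, 0.1]
width: -0.003
```

```bash
python3 - <<'E'
from h import *
from scipy.spatial.transform import Rotation as R
s=read_state();print(s["time"],s["tool_pos"],R.from_rotvec(s["tcp_rot"]).as_matrix().round(3),s["q"].round(2),s["wrist_force"])
a,d=read_camera("wrist");cv2.imwrite("pics/c.png",a)
print(np.array(get_calibration("wrist")["world_from_camera"]).round(3))
spots("wrist",["plunger_top","dispenser","blue_spot","cap3"])
for t in ["plunger_top","blue_spot","dispenser"]:
    r=regions_of("wrist",t)
    if r:
        c=cloud("wrist",d,r[0]["region"]);print(t,len(c),np.median(c,0).round(4),c.min(0).round(3),c.max(0).round(3))
        if t=="plunger_top":
            c=c[c[:,2]>.1];print(len(c),c.mean(0),(c.min(0)+c.max(0))/2,np.ptp(c,0))
        if t=="dispenser":
            c=c[(c[:,2]>.05)&(c[:,2]<.068)];print(cv2.minAreaRect((c[:,:2]*1000).astype(np.float32)))
E
```

```text
2.55 [ 0.46229418 -0.05555058  0.29383358] [[-0.257  0.966  0.002]
 [ 0.966  0.257  0.001]
 [ 0.     0.002 -1.   ]] [-0.17 -0.17  1.98  0.    1.33 -0.43] [-0.05610991 -0.17144767  0.08588423]
[[ 0.966  0.246  0.074  0.442]
 [ 0.257 -0.928 -0.27   0.012]
 [ 0.002  0.28  -0.96   0.415]
 [ 0.     0.     0.     1.   ]]
wrist plunger_top 0.96 [ 0.4617 -0.0576  0.1058]
wrist dispenser 0.81 [ 0.4727 -0.0459  0.0625]
wrist blue_spot 0.67 [0.5506 0.0726 0.0031]
wrist cap3 0.75 [ 0.5228 -0.0484  0.0472]
plunger_top 817 [ 0.4635 -0.0586  0.1053] [ 0.448 -0.074  0.098] [ 0.479 -0.043  0.108]
814 [ 0.46355874 -0.05862794  0.10523694] [ 0.46348868 -0.05882234  0.1040506 ] [0.03178445 0.03119488 0.00806728]
blue_spot 5580 [0.5504 0.0739 0.001 ] [ 0.501  0.022 -0.002] [0.6   0.122 0.004]
dispenser 5045 [ 0.4731 -0.0469  0.0598] [ 0.425 -0.105 -0.   ] [ 0.561 -0.014  0.108]
((485.4648132324219, -57.82927703857422), (113.60264587402344, 50.12880325317383), 6.1967339515686035)
```

View pics/c.png

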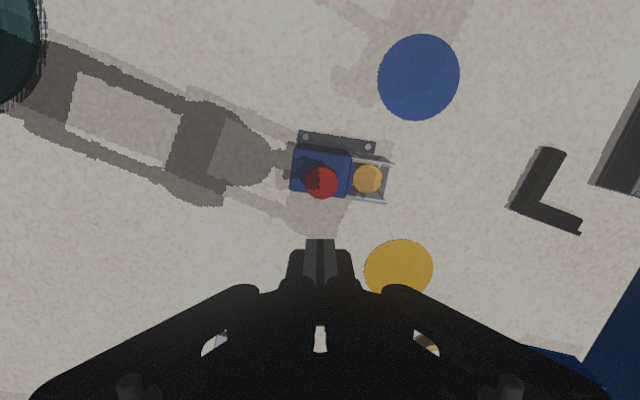

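>>> {"fn": "step_arm", "kwargs": {"motion": [[[0, 0.001, -0.003, -0.05, 0, 0, 0], [0, 0.001, -0.003, -0.1, 0, 0, 0], [0, 0.001, -0.003, -0.14, 0, 0, 0], [0, 0.001, -0.003, -0.16, 0, 0, 0], [0, 0.001, -0.003, -0.17, 0, 0, 0], [0, 0.001, -0.003, -0.178, 0, 0, 0], [0, 0.001, -0.003, -0.186, 0, 0, 0], [0, 0.001, -0.003, -0.192, 0, 0, 0]]]}}

```text
time: 3.95
tool_pos: [0.4629, -0.0592, 0.1026]
tcp_rot: [-1.915, -2.49, -0.0]
wrist_force: [-5.1, 1.7, 7.0]
width: -0.002
```

>>> {"fn": "step_arm", "kwargs": {"motion": [[[0, 0, 0, -0.002, 0, 0, 0], [0, 0, 0, -0.004, 0, 0, 0], [0, 0, 0, -0.005, 0, 0, 0], [0, 0, 0, -0.006, 0, 0, 0], [0, 0, 0, -0.006, 0, 0, 0], [0, 0, 0, -0.0065, 0, 0, 0], [0, 0, 0, -0.0065, 0, 0, 0], [0, 0, 0, -0.0065, 0, 0, 0]]]}}

```text
time: 4.95
tool_pos: [0.4629, -0.0592, 0.0974]
tcp_rot: [-1.915, -2.49, -0.0]
wrist_force: [-4.6, -0.8, 5.5]
width: -0.001
```

>>> {"fn": "step_arm", "kwargs": {"motion": [[[0, 0, 0, -0.001, 0, 0, 0], [0, 0, 0, -0.0015, 0, 0, 0], [0, 0, 0, -0.002, 0, 0, 0], [0, 0, 0, -0.002, 0, 0, 0], [0, 0, 0, -0.0025, 0, 0, 0], [0, 0, 0, -0.0025, 0, 0, 0], [0, 0, 0, -0.003, 0, 0, 0], [0, 0, 0, -0.003, 0, 0, 0]]]}}

```text
time: 5.95
tool_pos: [0.463, -0.0592, 0.0969]
tcp_rot: [-1.914, -2.49, 0.001]
wrist_force: [-8.8, 0.6, 14.2]
width: -0.001
```

>>> {"fn": "step_arm", "kwargs": {"motion": [[[0, 0, 0, 0.01, 0, 0, 0], [0, 0, 0, 0.025, 0, 0, 0], [0, 0, 0, 0.05, 0, 0, 0], [0, 0, 0, 0.1, 0, 0, 0], [0.022, 0, 0, 0.15, 0, 0, 0], [0.022, 0, -0.03, 0.19, 0, 0, 0], [0.022, 0, -0.05, 0.2, 0, 0, 0], [0.022, 0, -0.05, 0.2, 0, 0, 0]]]}}

```text
time: 6.95
tool_pos: [0.464, -0.1103, 0.2993]
tcp_rot: [1.915, 2.486, 0.002]
wrist_force: [-0.7, 0.2, 0.1]
width: 0.257
```

```bash
cat > look.py <<'E'
from h import *
import sys
s=read_state();print(s["time"],s["tool_pos"],s["tcp_rot"],s["wrist_force"],s["width"])
a,d=read_camera("wrist");cv2.imwrite("pics/%s.png"%sys.argv[1],a)
spots("wrist",["plunger_top","cap0"])
for t in ["cap0","blue_spot","dispenser"]:
    for r in regions_of("wrist",t)[:2]:
        c=cloud("wrist",d,r["region"]);print(t,round(r["score"],2),len(c),np.median(c,0).round(4),((c.min(0)+c.max(0))/2).round(4),c.min(0).round(3),c.max(0).round(3))
        if t=="cap0":
            k=c[(c[:,2]>.008)&(c[:,2]<.016)]
            if len(k)>5: print("  cap top",len(k),cv2.minEnclosingCircle((k[:,:2]*1000).astype(np.float32)),k.mean(0))
E
python3 look.py d
```

```text
6.95 [ 0.46403467 -0.11031549  0.29930032] [1.91549296e+00 2.48640476e+00 1.91377280e-03] [-0.66276601  0.17224688  0.05714574] 0.25735834258704576
wrist cap0 0.82 [ 0.5221 -0.0475  0.0378]
cap0 0.94 744 [ 0.5149 -0.0505  0.0382] [ 0.5162 -0.0507  0.0363] [ 0.499 -0.068  0.028] [ 0.534 -0.033  0.044]
cap0 0.56 617 [ 0.5712 -0.0442  0.0084] [ 0.5724 -0.0445  0.0036] [ 0.555 -0.061 -0.003] [ 0.59  -0.028  0.011]
  cap top 411 ((572.5270385742188, -44.69795227050781), 17.4991397857666) [ 0.57223573 -0.04427212  0.00883043]
blue_spot 0.74 5326 [ 0.5487  0.0726 -0.0026] [ 0.5469  0.0712 -0.0026] [ 0.497  0.026 -0.006] [0.597 0.116 0.   ]
dispenser 0.56 5342 [ 0.4701 -0.0518  0.0564] [ 0.4889 -0.0557  0.0497] [ 0.42  -0.101 -0.005] [ 0.558 -0.01   0.105]
dispenser 0.21 2718 [ 0.7362 -0.0243  0.0154] [ 0.7748 -0.0071  0.0087] [ 0.721 -0.055 -0.006] [0.829 0.041 0.024]
```

View pics/d.png

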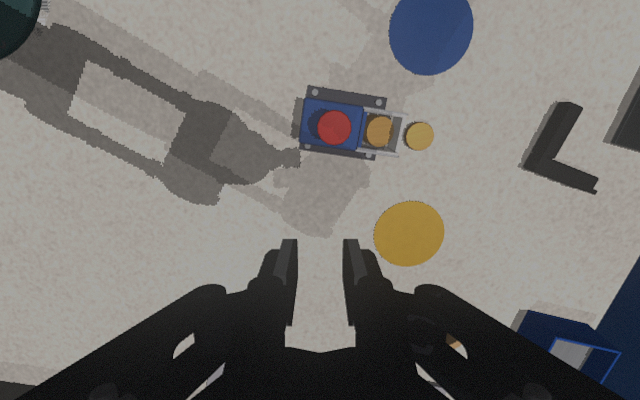

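>>> {"fn": "step_arm", "kwargs": {"motion": [[[0.055, 0.01, 0, -0.02, 0, 0, -10], [0.055, 0.03, 0.01, -0.03, 0, 0, -20], [0.055, 0.05, 0.02, -0.04, 0, 0, -30], [0.055, 0.07, 0.03, -0.05, 0, 0, -40], [0.055, 0.09, 0.05, -0.06, 0, 0, -50], [0.055, 0.11, 0.06, -0.07, 0, 0, -60], [0.055, 0.111, 0.066, -0.08, 0, 0, -70], [0.055, 0.111, 0.066, -0.08, 0, 0, -80]]]}}

```text
time: 8.25
tool_pos: [0.5726, -0.041, 0.2135]
tcp_rot: [-3.064, -0.671, 0.004]
wrist_force: [-0.5, 0.4, -0.6]
width: 0.643
```

>>> {"fn": "step_arm", "kwargs": {"motion": [[[0.055, 0, 0, 0, 0, 0, -10], [0.055, 0, 0, 0, 0, 0, -20], [0.055, 0, 0, 0, 0, 0, -20], [0.055, 0, 0, 0, 0, 0, -20], [0.055, 0, 0, 0, 0, 0, -20], [0.055, 0, 0, 0, 0, 0, -20], [0.055, 0, 0, 0, 0, 0, -20], [0.055, 0, 0, 0, 0, 0, -20]]]}}

```text
time: 9.25
tool_pos: [0.5726, -0.0411, 0.2135]
tcp_rot: [-3.134, -0.129, 0.002]
wrist_force: [-0.8, 0.7, -0.1]
width: 0.646
```

```bash
python3 look.py e
```

```text
9.25 [ 0.57257391 -0.04109381  0.213534  ] [-3.13404174e+00 -1.28997271e-01  2.43036788e-03] [-0.80070398  0.71730609 -0.14948739] 0.6460192844218017
wrist plunger_top 0.59 [ 0.4631 -0.0571  0.1054]
wrist cap0 0.91 [ 0.5758 -0.0456  0.0143]
wrist cap0 0.79 [ 0.5211 -0.0457  0.0419]
cap0 0.93 967 [ 0.5775 -0.0465  0.0122] [ 0.5757 -0.0468  0.0071] [ 0.557 -0.064 -0.   ] [ 0.594 -0.029  0.014]
  cap top 924 ((576.4972534179688, -46.5789909362793), 17.847232818603516) [ 0.57699435 -0.04648915  0.01219894]
cap0 0.7 802 [ 0.5183 -0.0532  0.0425] [ 0.5174 -0.0527  0.043 ] [ 0.504 -0.07   0.038] [ 0.531 -0.035  0.048]
blue_spot 0.82 6665 [0.5524 0.0738 0.001 ] [0.5506 0.0738 0.0012] [ 0.501  0.024 -0.002] [0.601 0.124 0.004]
dispenser 0.74 803 [ 0.5183 -0.0527  0.0425] [ 0.5121 -0.0517  0.0245] [ 0.494 -0.069  0.001] [ 0.531 -0.034  0.048]
dispenser 0.59 7336 [ 0.4831 -0.0558  0.0597] [ 0.4509 -0.0571  0.0528] [ 0.356 -0.101 -0.002] [ 0.545 -0.013  0.107]
```

View pics/e.png

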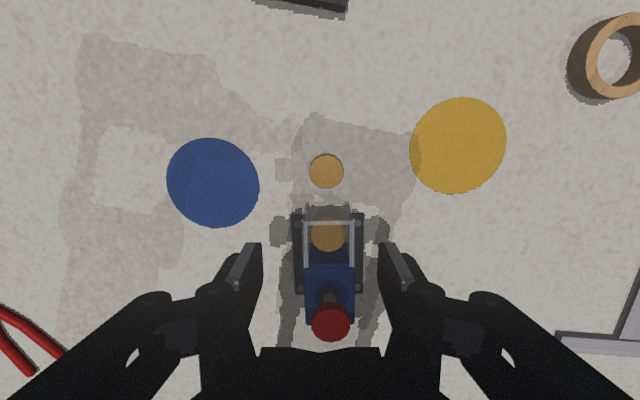

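>>> {"fn": "step_arm", "kwargs": {"motion": [[[0.055, 0.0055, -0.0055, -0.04, 0, 0, 0], [0.055, 0.0055, -0.0055, -0.08, 0, 0, 0], [0.055, 0.0055, -0.0055, -0.12, 0, 0, 0], [0.055, 0.0055, -0.0055, -0.15, 0, 0, 0], [0.055, 0.0055, -0.0055, -0.17, 0, 0, 0], [0.055, 0.0055, -0.0055, -0.18, 0, 0, 0], [0.055, 0.0055, -0.0055, -0.186, 0, 0, 0], [0.055, 0.0055, -0.0055, -0.1905, 0, 0, 0]]]}}

```text
time: 10.55
tool_pos: [0.579, -0.0467, 0.0238]
tcp_rot: [-3.134, -0.129, -0.0]
wrist_force: [-0.2, -0.8, 0.5]
width: 0.648
```

```bash
python3 look.py f
```

```text
10.55 [ 0.57902422 -0.04666529  0.02376104] [-3.13435683e+00 -1.28983092e-01 -3.76353594e-04] [-0.17723609 -0.77649588  0.46680036] 0.6475628648883706
wrist cap0 0.68 [ 0.5315 -0.0511  0.0047]
wrist cap0 0.62 [ 0.5794 -0.0473  0.0124]
cap0 0.77 4526 [ 0.5789 -0.0465  0.0121] [ 0.5724 -0.0464  0.0068] [ 0.55  -0.064 -0.001] [ 0.594 -0.028  0.014]
  cap top 4257 ((576.4871826171875, -46.60023498535156), 18.180097579956055) [ 0.57776867 -0.04662291  0.01207151]
cap0 0.43 67 [ 0.5326 -0.0509  0.0045] [ 0.5326 -0.0515  0.0048] [ 0.531 -0.056  0.002] [ 0.535 -0.047  0.008]
blue_spot 0.9 20531 [0.5613 0.0774 0.0009] [0.5519 0.065  0.0327] [ 0.503  0.011 -0.001] [0.6   0.119 0.067]
dispenser 0.57 1888 [ 0.5402 -0.0517  0.0167] [ 0.555  -0.051   0.0421] [ 0.517 -0.087 -0.001] [ 0.593 -0.015  0.085]
```

View pics/f.png

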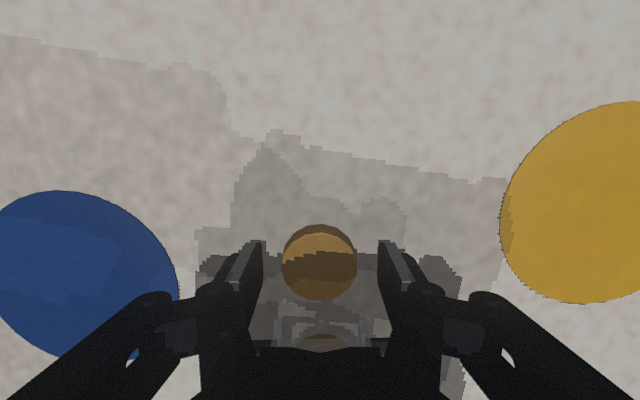

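>>> {"fn": "step_arm", "kwargs": {"motion": [[[0.055, 0, 0, -0.003, 0, 0, 0], [0.055, 0, 0.006, -0.003, 0, 0, 0], [0.055, 0, 0.013, -0.003, 0, 0, 0], [0.055, 0, 0.022, -0.003, 0, 0, 0], [0.055, 0, 0.032, -0.003, 0, 0, 0], [0.055, 0, 0.042, -0.003, 0, 0, 0], [0.055, -0.002, 0.052, -0.003, 0, 0, 0], [0.055, -0.004, 0.06, -0.003, 0, 0, 0]]]}}

```text
time: 11.85
tool_pos: [0.5745, 0.0141, 0.0207]
tcp_rot: [-3.134, -0.13, 0.001]
wrist_force: [-0.3, -0.3, 0.8]
width: 0.641
```

```bash
python3 look.py g
```

```text
11.85 [0.57449678 0.01414994 0.02072536] [-3.13428604e+00 -1.29723478e-01  5.06446242e-04] [-0.30847331 -0.31789696  0.77029181] 0.6407722906316389
wrist cap0 0.91 [0.5727 0.0051 0.0139]
cap0 0.89 4848 [0.5755 0.004  0.0121] [0.5688 0.0032 0.0065] [ 0.546 -0.015 -0.001] [0.591 0.021 0.014]
  cap top 4456 ((573.0151977539062, 3.237942695617676), 18.262630462646484) [0.5742679  0.00372179 0.01210761]
blue_spot 0.73 16777 [0.5691 0.0767 0.0009] [0.5508 0.0733 0.0362] [ 0.501  0.023 -0.002] [0.601 0.124 0.074]
dispenser 0.55 1431 [ 0.5412 -0.0467  0.0372] [ 0.5527 -0.0453  0.0431] [ 0.522 -0.075  0.001] [ 0.584 -0.016  0.086]
```

View pics/g.png

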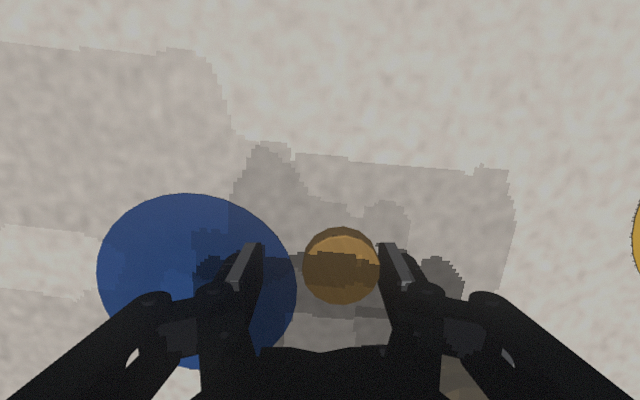

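The cap at (340,265) is riding on the rear pad, flat. It still has about 70 mm to go.

>>> {"fn": "step_arm", "kwargs": {"motion": [[[0.055, -0.002, 0.01, 0, 0, 0, 0], [0.055, -0.004, 0.02, 0, 0, 0, 0], [0.055, -0.006, 0.03, 0, 0, 0, 0], [0.055, -0.008, 0.04, 0, 0, 0, 0], [0.055, -0.01, 0.05, 0, 0, 0, 0], [0.055, -0.012, 0.06, 0, 0, 0, 0], [0.055, -0.013, 0.067, 0, 0, 0, 0], [0.055, -0.013, 0.07, 0, 0, 0, 0]]]}}

```text
time: 13.15
tool_pos: [0.5615, 0.0837, 0.0207]
tcp_rot: [-3.134, -0.13, 0.001]
wrist_force: [0.1, 0.8, 0.5]
width: 0.645
```

```bash
python3 look.py i
```

```text
13.15 [0.5614814  0.08373774 0.02067494] [-3.13430415e+00 -1.29511560e-01  7.33850546e-04] [0.05728598 0.81711579 0.48634121] 0.645064340358959
wrist plunger_top 0.17 [ 0.5418 -0.0407  0.0244]
wrist cap0 0.9 [0.5659 0.0776 0.0136]
wrist cap0 0.57 [ 0.5308 -0.0469  0.0028]
cap0 0.61 4793 [0.5664 0.0739 0.0121] [0.5638 0.0736 0.0072] [0.546 0.056 0.   ] [0.582 0.091 0.014]
  cap top 4491 ((563.8590087890625, 73.5662612915039), 18.05760955810547) [0.56519858 0.07373045 0.01204659]
cap0 0.61 17945 [0.562  0.0802 0.0008] [0.5526 0.0724 0.0352] [ 0.505  0.023 -0.001] [0.601 0.122 0.072]
  cap top 6 ((557.7374877929688, 92.19062805175781), 27.479751586914062) [0.55764175 0.09976611 0.01009886]
blue_spot 0.95 18581 [0.5626 0.0798 0.0008] [0.5527 0.0723 0.0391] [ 0.505  0.023 -0.001] [0.601 0.121 0.08 ]
dispenser 0.87 4186 [ 0.5401 -0.0399  0.0255] [ 0.5292 -0.0223  0.0444] [ 0.48  -0.075 -0.   ] [0.578 0.031 0.089]
```

>>> {"fn": "step_arm", "kwargs": {"motion": [[[0.055, 0, -0.005, 0, 0, 0, 0], [0.055, 0, -0.009, 0, 0, 0, 0], [0.055, 0, -0.009, 0.005, 0, 0, 0], [0.055, 0, -0.009, 0.02, 0, 0, 0], [0.055, 0, -0.009, 0.06, 0, 0, 0], [0.055, 0, -0.009, 0.11, 0, 0, 0], [0.055, 0, -0.009, 0.16, 0, 0, 0], [0.055, 0, -0.009, 0.2, 0, 0, 0]]]}}

```text
time: 14.45
tool_pos: [0.5622, 0.0743, 0.2246]
tcp_rot: [-3.134, -0.128, -0.005]
wrist_force: [0.9, -0.0, 0.5]
width: 0.645
```

```bash
python3 look.py j
```

```text
14.45 [0.56222582 0.07427079 0.22460415] [-3.13399669 -0.1283107  -0.00514478] [ 0.90340523 -0.04136195  0.50149593] 0.6454340217618295
wrist plunger_top 0.55 [ 0.4707 -0.0576  0.0816]
wrist cap0 0.96 [ 0.5257 -0.0485  0.0461]
wrist cap0 0.85 [0.5648 0.0749 0.0127]
cap0 0.84 742 [ 0.518  -0.0541  0.0408] [ 0.5174 -0.0521  0.0437] [ 0.498 -0.073  0.028] [ 0.537 -0.031  0.059]
cap0 0.7 904 [0.5645 0.075  0.0105] [0.5623 0.0753 0.0051] [ 0.543  0.057 -0.003] [0.581 0.093 0.013]
  cap top 853 ((563.718505859375, 74.33238220214844), 17.697999954223633) [0.56415762 0.07448738 0.01050872]
blue_spot 0.64 5255 [ 0.546   0.0736 -0.0027] [0.5487 0.0729 0.0008] [ 0.499  0.022 -0.006] [0.599 0.123 0.007]
dispenser 0.61 4976 [ 0.4986 -0.0504  0.0497] [ 0.4812 -0.0655  0.0469] [ 0.419 -0.119 -0.005] [ 0.543 -0.012  0.099]
```

View pics/j.png

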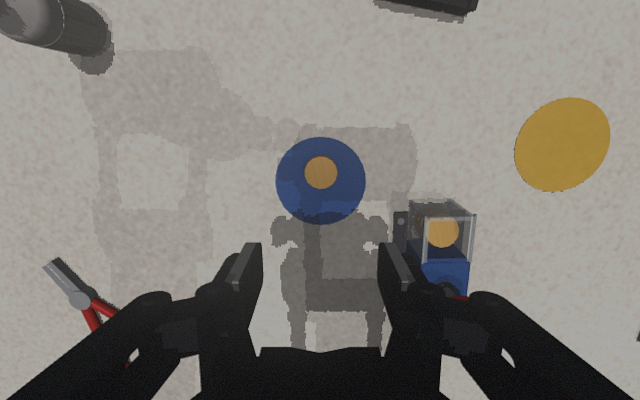

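The cap at (321,172) lies flat and wholly inside the blue spot centred at (320,181). The magazine still holds its caps, and the arm is clear, so I'm handing the job in.

```bash
python3 -c "
from workcell import *
print(finish_job())"
```

```text
the job is handed in; nothing more can be done
None
```

I pressed the plunger once, down to its stop, and let it come back up. One cap was ejected, and I pushed it about 120 mm along the bench onto the blue spot with the open fingertips, never gripping it. I handed the job in at about 14.5 s, with the arm clear of everything.

- **Press:** the arm stopped with the tips at 75 mm, which matches the full 30 mm of travel, at about 14 N. After release the knob looked fully up. The height network read it at about 105 mm after the press. In the last picture it read 82 mm, but the fingers partly hid the knob then, so I disregarded that value.
- **Cap on the spot:** the last picture shows the cap lying flat, wholly inside the blue spot. It is at (0.564, 0.074) and the spot's centre is at about (0.551, 0.074). That is about 13 mm off centre, and up to 32 mm would still be wholly on the spot.
- **Second cap and other things:** no second cap came out, and the remaining caps are still in the magazine. I did not re-measure the other things on the bench. The arm stayed away from them, and the wrist force away from the press was never more than about 2 N.

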